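# Snap the packing-slip holder shut with the press-stud pliers

### The job

The packing-slip holder stands open: fold its leaf up against the back plate, then take the press-stud pliers from the cork mat and squeeze the stud with their jaws until it clicks fully shut. The stud must be closed with the pliers, not with the fingers; keep the robot itself off the leaf once it is shut. Lay the pliers back flat on the cork mat, and leave the other things where they are.

Things in the scene. Friction and masses are not known exactly. Their poses are not given: they have to be found in the camera images.
- holder: fixed stand: dark steel base 150 x 100 x 12 mm, upright aluminium back plate 120 mm long (along its x), 6 mm thick (y -3 to +3 mm), its top 105 mm above the table. Origin on the table under the plate's middle. The plate end with the stud is at -x and faces the robot; the hinged leaf is on the -y side
- stud (a point): centre of the press stud as closed, 85 mm above the table, 15 mm from the plate's -x end, 20 mm below its top, 3 mm from the plate's middle plane to holder -y. A steel disc of 20 mm diameter on either side; shut, it measures 18 mm across (along holder y), 9 mm to each side of this point. Axes as the holder's
- leaf (a joint): angle (rad) of the grey leaf. 0 = upright, stud shut; larger = leaning out to holder -y, at the start 0.4 to 0.8. It stays where it is left (under 1 N moves it). At about 0.14 it meets the stud, now 9 mm wider than shut; some 15 N on the stud snaps it over a sprung catch, then it pulls itself home to 0 and stays
- leaf_top (a point): middle of the leaf's top edge, on its outer face; moves with the leaf. The leaf is a frame 120 mm long (along holder x), 4 mm thick, 87 mm tall, with a clear window, hinged at its foot: the hinge line runs along holder x 18 mm above the table, 7 mm from the plate's middle plane to holder -y
- pliers_grip (a point): grip point of the pliers, mid-way between the handles and half-way up. The pliers (195 mm long, 30 mm high, black handles, steel jaws, 0.15 kg, balanced at this point) lie flat on the mat; +x points to the jaws, z up, the pivot is 80 mm ahead. Here the handles (each 8 mm thick, straight for 44 mm) measure 68 mm over their outer faces when open
- pliers_jaw (a point): point between the jaws where the stud must sit, 135 mm ahead (+x) of the grip point. The jaws are 18 mm high, 26 mm long along x, and close sideways (along y); open, they are 46 mm apart
- pliers_left (a joint): angle (rad) by which each half of the pliers is squeezed (both move alike): 0 = sprung open, 0.29 = fully closed. Jaw gap = 46 mm - 110 mm x angle; handle width at the grip point = 68 mm - 160 mm x angle. The spring takes about 6 N on the handles at 0, 10 N at 0.29. On a shut stud it reads about 0.25
- mat: cork mat 260 (x) x 170 (y) x 3 mm, fixed on the table, with the pliers on it; origin at the centre of its underside

How it is judged:
On the way:
1. the stud is clicked shut between the jaws of the pliers (value of joint leaf below 0.03 rad and distance between pliers_jaw and stud below 0.02 m), for 0.05 s.
At the end, for the whole second after the job is handed in: The leaf is shut (within 0.03 rad of 0), and the pliers lie flat (within 0.1 rad, either point under 26 mm high) and at rest with both their grip point and jaw point over the cork mat (value of joint leaf below 0.03 rad and x of pliers_grip in the frame of mat between -0.13 and 0.13 m and y of pliers_grip in the frame of mat between -0.085 and 0.085 m and x of pliers_jaw in the frame of mat between -0.13 and 0.13 m and y of pliers_jaw in the frame of mat between -0.085 and 0.085 m and height (world z) of each of pliers_grip, pliers_jaw below 0.026 m and angle between pliers_grip's own z axis and vertical below 0.1 rad and linear speed of pliers below 0.02 m/s); the robot touches nothing.
It fails at once if fingers or arm touch the leaf while the stud is shut (value of joint leaf below 0.05 rad and contact force between any of the arm, the fingers and leaf above 0.5 N).
It fails at once if a bystander is moved (distance of any of label_roll, card_box, stapler, cards, tape_brown, cracker from where it was at the start of the episode above 0.02 m).
It also fails if it takes over 64 s, if anything falls off the work surface, if the arm or the gripper's body presses on something with over 40 N, if the wrist force passes 120 N, or if a joint passes its speed limit or range.

### The arm

A 7-joint arm with a two-finger parallel gripper is mounted at the origin on a cart in front of the work surface, level with it; the furniture and walls round the work are solid. World frame = base frame: x ahead of the robot, y to its left, z up, the work surface at z = 0. Lengths are in m, angles in rad, forces in N, time in s.
With the tool pointing down it reaches from about 0.4 to 0.875 m from the base axis. Payload 6.5 kg.
Tool frame: the origin (TCP) lies on the centre line of the jaws, within the pads' length; the fingertips stand 8 mm ahead of it and the grasp point (between the pads) lies 11 mm behind it (ctrl.tcp_to_tips is the distance from the TCP to the fingertips, in m); z points along the fingers, y is the line along which they close (so a half turn about z gives the same grasp; the last joint's range is limited). The gripper opens to 85 mm and grips with 20 to 120 N. Pads are 22 mm wide; open, the fingers measure 114 mm over their backs; the gripper's body (76 mm by 85 mm) begins 54 mm behind the grasp point. The pads swing forward as they close: fully open they stand 13 mm farther back than shut.
Start: joints at [1.265, 0.536, -0.004, 1.538, 0.003, 1.067, -0.071], TCP at [0.154, -0.631, 0.239] pointing down, gripper open.
Joint ranges: [-2.7, 2.7], [-0.37, 2.16], [-1.27, 1.26], [0.24, 2.4], [-1.31, 4.45], [0.19, 1.91], [-2.76, 2.76]. Speed limits (rad/s): [2.39, 2.39, 3.14, 3.14, 3.14, 3.14, 3.14].

### API

Orientations are given as a unit quaternion [w, x, y, z].
In Python, from workcell import ctrl, optics gives the robot as it stands.
- The arm moves only by the tool play_rows, never from a script. Its argument "rows" is a list of rows, each an object of numbers: "hand": the finger opening in cm, from 0 to 8.54; "x", "y", "z": the shift along the tool's x, y, z in cm; "roll": the turn about the tool's z in rad. A call has 1 to 5 rows; each row is the pose to reach, as a shift and turn from the pose commanded when the call began, along the tool's axes at that moment; what a row does not reach only later rows make up. A row lasts 1/10 s, in which the tool goes at most 50 mm and 8.59 degrees, less where a joint would pass 70% of its speed; a pose out of reach is approached as far as the arm can. A call with a gripper value outside its range is refused whole. The fingers move at their own pace and stop on an object; "grip_force" is the grip in N (left out, the last holds). Time passes only in rows, so rows that repeat a pose let the fingers close. It gives the time, the measured TCP pose, the force, the opening and the grip force at its end, in the units of the state.
- ctrl.sense(): the state, without advancing time (a new reading comes with each control period).
- optics.snapshot(name): name is "scene" or "top" or "wrist"; returns a dict with "img" (420x560x3 uint8, red, green, blue), "intrinsics" (3x3 intrinsics, pixels), "rvec" (rotation vector, rad) and "tvec" (3), from world to camera coordinates, as OpenCV has them; the wrist camera has in their place "hand_eye" (4x4, takes a point from camera to tool coordinates, whose origin is the TCP and whose axes are the flange's). Camera axes: x right, y down, z forward; pixel columns grow to the right and rows downward; lengths in m; the calibration is good to about 2 mm. A picture is of the moment at which its call begins: read the wrist's pose just before it. There is no depth.
- ctrl.close_job(): hands the job in; it is judged then, once.
The state is a dict: "time": time; "joint_positions": joint angles; "qvel": joint speeds; "effort": joint torques, N m; "tool_pos": TCP position; "eef_rot": TCP orientation; "contact_force": force on the tool from outside, world axes, zero at the start; "torque": the same for the moment, N m; "width": finger opening in m; "gripper_force": force on a finger pad.
Only numpy, scipy, OpenCV 4.12 (cv2) and the standard library are available. Lean on these libraries where they do the work, as an engineer would, in place of code of your own. Each camera call takes 0.05 s, during which the arm holds its last target. There are 200 camera calls.

## Working session

There is one attempt and no reset: what is moved stays moved. The work goes in short steps, Python scripts to look and compute and a tool call to move; the robot and the scene stay as the last step left them, time stands still between calls to the robot, and variables do not carry over. Pictures are saved under pics/ and viewed, at most 10 in all, crops included, and the job is handed in when it is done.

Besides the shell and the picture viewer there is one more tool, called after "Request:" by a JSON object that holds its "api" and its "payload". play_rows: Moves the arm, as the interface text tells. Its arguments: {"type":"object","properties":{"rows":{"type":"array"},"grip_force":{"type":"number"}},"required":["rows"]}

```bash
ls; mkdir -p pics; python3 - <<'E'
from workcell import ctrl, optics
import cv2
s=ctrl.sense(); print(s['time'],s['tool_pos'],s['eef_rot'],s['width'])
for n in ['scene','top']:
    d=optics.snapshot(n); cv2.imwrite(f'pics/{n}0.png',d['img'][:,:,::-1]); print(n,d['intrinsics'],d['rvec'],d['tvec'])
E
```

```text
pics
0.0 [ 0.15420666 -0.6308154   0.23842187] [-8.37216964e-04  9.92817544e-01  1.19635271e-01 -1.60122583e-04] 0.0854179398115054
scene [[509.3938434    0.         276.13099381]
 [  0.         509.3938434  209.15172926]
 [  0.           0.           1.        ]] [ 2.17934628 -0.82556304  0.35704562] [-0.30982151  0.39713816  0.63502868]
top [[489.64141604   0.         274.09493225]
 [  0.         489.64141604 214.53702603]
 [  0.           0.           1.        ]] [ 2.16427218 -2.19920502  0.13575127] [0.13458964 0.52997057 0.88562769]
```

View pics/scene0.png

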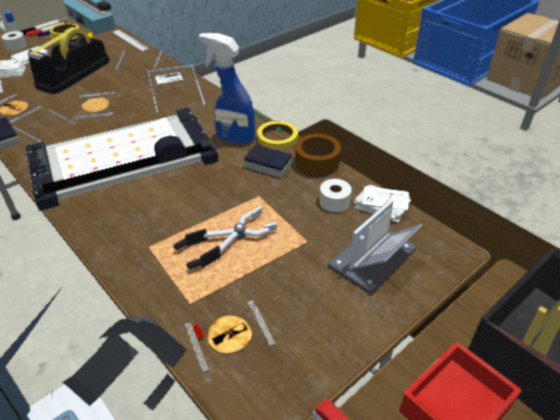

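View pics/top0.png

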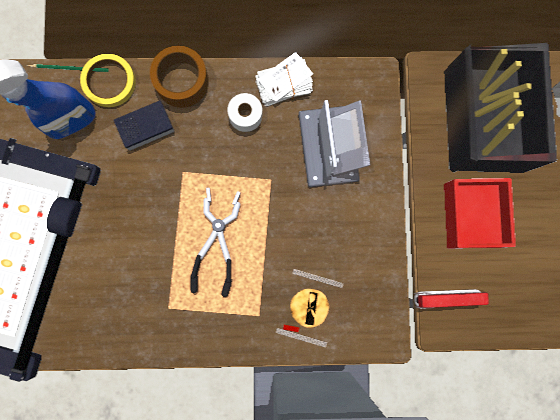

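The scene shows the pliers on the cork mat with the jaws pointing away from the robot. In the top view the pivot is at about (218,226), and the holder is at about (335,145) with its leaf leaning right. Next I'll enlarge both in one picture.

```bash
cat > h.py <<'E'
import numpy as np, cv2
from scipy.spatial.transform import Rotation as R
def P(d):
    return cv2.Rodrigues(np.array(d['rvec'],float))[0],np.array(d['tvec'],float),np.array(d['intrinsics'])
def back(d,px,z):
    Rm,t,K=P(d); c=-Rm.T@t
    r=Rm.T@np.linalg.inv(K)@np.array([px[0],px[1],1.])
    return c+r*(z-c[2])/r[2]
def proj(d,X):
    Rm,t,K=P(d); return cv2.projectPoints(np.atleast_2d(np.array(X,float)),Rm,t,K,None)[0][:,0]
E
python3 - <<'E'
from h import *
from workcell import ctrl, optics
import pickle
d=optics.snapshot('top'); s=optics.snapshot('scene'); pickle.dump((d,s),open('d.pkl','wb'))
im=d['img'][:,:,::-1]
a=cv2.resize(im[90:195,290:380],None,fx=5,fy=5,interpolation=cv2.INTER_CUBIC)
b=cv2.resize(im[170:320,165:280],None,fx=3.5,fy=3.5,interpolation=cv2.INTER_CUBIC)[:525]
c=np.zeros((525,a.shape[1]+b.shape[1],3),np.uint8)
c[:a.shape[0],:450]=a; c[:b.shape[0],450:]=b; print(c.shape)
cv2.imwrite('pics/crop.png',c[:,:800])
for p in [(183,172),(271,179),(260,316),(168,308)]: print(back(d,p,.003))
print(back(d,(218,226),.018))
Rm,t,K=P(d); print('cam',-Rm.T@t)
E
```

```text
(525, 852, 3)
[0.61857894 0.29838524 0.003     ]
[0.60282833 0.1302881  0.003     ]
[0.34453653 0.15508328 0.003     ]
[0.36254699 0.32582807 0.003     ]
[0.51282163 0.2308725  0.018     ]
cam [0.44162119 0.14919907 0.9306073 ]
```

View pics/crop.png

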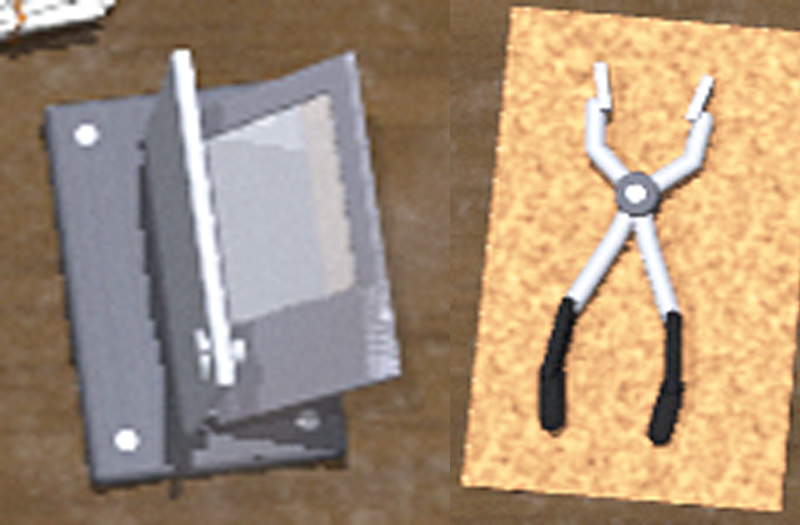

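Crop readings:
- **Plate:** the top strip runs from (181,52) to (226,383), with the stud at the near end at about (218,350). The leaf's top edge runs from (350,55) to (398,372).
- **Pliers:** the pivot is at (636,193), the jaw tips at (600,65) and (710,77), and the handle ends at (552,430) and (660,440).

```bash
python3 - <<'E'
from h import *
import pickle
from workcell import ctrl
d,s=pickle.load(open('d.pkl','rb'))
A=lambda u,v:(290+u/5,90+v/5); B=lambda u,v:(165+(u-450)/3.5,170+v/3.5)
f=back(d,A(181,52),.105);n=back(d,A(226,383),.105)
print('plate',f,n,np.linalg.norm(f-n),'mid',(f+n)/2); u=(f-n)/np.linalg.norm(f-n); yaw=np.arctan2(u[1],u[0]);print('yaw',yaw)
for p in [(47,107),(95,485),(345,460)]: print('base',back(d,A(*p),.012))
a=back(d,A(350,55),.09);b=back(d,A(398,372),.09);print('leaftop',a,b)
v=np.array([-u[1],u[0],0]); print('leaf offset',(a-f)@v,(b-n)@v)
mid=(f+n)/2; S=mid-u*.045-v*.003; S[2]=.085; print('stud',S, proj(s,S),proj(s,mid))
pv=back(d,B(636,193),.033)
j=(back(d,B(600,65),.018+.009)+back(d,B(710,77),.027))/2
hd=(back(d,B(552,430),.033)+back(d,B(660,440),.033))/2
print('pivot',pv,'jaws',j,'handles',hd); w=j-hd; w[2]=0;print(np.linalg.norm(w));w/=np.linalg.norm(w);print('pyaw',np.arctan2(w[1],w[0]),'grip',pv-.08*w,'jaw',pv+.055*w)
m=[back(d,p,.003) for p in [(183,172),(271,179),(260,316),(168,308)]];print('mat',np.mean(m,0))
print(ctrl.tcp_to_tips)
E
```

```text
plate [0.72229839 0.03401061 0.105     ] [0.6052142  0.02176957 0.105     ] 0.11772234025961757 mid [0.6637563  0.02789009 0.105     ]
yaw 0.10417054600379869
base [0.73255413 0.07349355 0.012     ]
base [0.58493553 0.05852381 0.012     ]
base [ 0.59328302 -0.03722465  0.012     ]
leaftop [ 0.72575618 -0.02820538  0.09      ] [ 0.6113452  -0.04112698  0.09      ]
leaf offset -0.06223827417896528 -0.06319311710477238
stud [0.61931218 0.02022715 0.085     ] [[357.04219322 236.42217176]] [[371.80812977 214.32814349]]
pivot [0.51322347 0.22925962 0.033     ] jaws [0.57856124 0.21933288 0.027     ] handles [0.38811257 0.24543284 0.033     ]
0.19222878097408114
pyaw -0.13619616895574774 grip [0.4339643  0.24012166 0.033     ] jaw [0.56771415 0.22179196 0.033     ]
mat [0.4821227  0.22739617 0.003     ]
0.008
```

Request:
{"api": "play_rows", "payload": {"rows": [{"x":4.2,"y":-2.6,"hand":0},{"x":8.4,"y":-5.2,"hand":0},{"x":12.6,"y":-7.9,"hand":0,"roll":0.05},{"x":16.8,"y":-10.5,"hand":0,"roll":0.1},{"x":21.0,"y":-13.2,"hand":0,"roll":0.136}]}}

```text
schema error: expected keys hand, x, y, z, roll
```

Request:
{"api": "play_rows", "payload": {"rows": [{"x":4.2,"y":-2.6,"z":0,"roll":0,"hand":0},{"x":8.4,"y":-5.2,"z":0,"roll":0,"hand":0},{"x":12.6,"y":-7.9,"z":0,"hand":0,"roll":0.05},{"x":16.8,"y":-10.5,"z":0,"hand":0,"roll":0.1},{"x":21.0,"y":-13.2,"z":0,"hand":0,"roll":0.136}]}}

```text
time: 0.7
tool_pos: [0.3281, -0.4517, 0.2393]
eef_rot: [0.0, 0.999, 0.051, 0.0]
contact_force: [-0.7, -0.8, -0.2]
width: 0.0121
gripper_force: 0.0
```

Request:
{"api": "play_rows", "payload": {"rows": [{"x":3.8,"y":-3.2,"z":0,"roll":0,"hand":0},{"x":7.6,"y":-6.4,"z":0,"roll":0,"hand":0},{"x":11.4,"y":-9.7,"z":0,"hand":0,"roll":0},{"x":15.2,"y":-12.9,"z":0,"hand":0,"roll":0},{"x":19.1,"y":-16.2,"z":0,"hand":0,"roll":0}]}}

```text
time: 1.2
tool_pos: [0.5005, -0.2716, 0.2394]
eef_rot: [0.0, 0.999, 0.052, 0.0]
contact_force: [0.7, -0.1, -0.7]
width: 0.0
gripper_force: 0.0
```

Request:
{"api": "play_rows", "payload": {"rows": [{"x":3.8,"y":-3.2,"z":0,"roll":0,"hand":0},{"x":7.6,"y":-6.4,"z":0,"roll":0,"hand":0},{"x":11.4,"y":-9.7,"z":0,"hand":0,"roll":0},{"x":15.2,"y":-12.9,"z":0,"hand":0,"roll":0},{"x":19.1,"y":-16.2,"z":0,"hand":0,"roll":0}]}}

```text
time: 1.7
tool_pos: [0.6729, -0.0915, 0.2391]
eef_rot: [0.0, 0.999, 0.052, -0.0]
contact_force: [0.3, -0.4, 0.2]
width: 0.0
gripper_force: 0.0
```

Request:
{"api": "play_rows", "payload": {"rows": [{"x":0,"y":0,"z":4,"roll":0,"hand":0},{"x":0,"y":0,"z":8,"roll":0,"hand":0},{"x":0,"y":0,"z":12,"hand":0,"roll":0},{"x":0,"y":0,"z":15,"hand":0,"roll":0},{"x":0,"y":0,"z":16.1,"hand":0,"roll":0}]}}

```text
time: 2.2
tool_pos: [0.6692, -0.0928, 0.0744]
eef_rot: [-0.0, 0.999, 0.052, -0.003]
contact_force: [-0.7, 0.2, 0.4]
width: -0.0002
gripper_force: 0.0
```

Request:
{"api": "play_rows", "payload": {"rows": [{"x":0,"y":-1.5,"z":0,"roll":0,"hand":0},{"x":0,"y":-3,"z":0,"roll":0,"hand":0},{"x":0,"y":-4.5,"z":0,"hand":0,"roll":0},{"x":0,"y":-6,"z":0,"hand":0,"roll":0},{"x":0,"y":-7.0,"z":0,"hand":0,"roll":0}]}}

```text
time: 2.7
tool_pos: [0.6688, -0.0404, 0.0874]
eef_rot: [0.011, 0.999, 0.048, 0.004]
contact_force: [-14.7, -41.1, 56.2]
width: -0.0
gripper_force: 29.4
```

```bash
python3 - <<'E'
from h import *
from workcell import ctrl, optics
import pickle
st=ctrl.sense();print(st['tool_pos'],st['contact_force'],st['time'])
d=optics.snapshot('top'); s=optics.snapshot('scene')
a=cv2.resize(d['img'][90:195,290:380,::-1],None,fx=4.5,fy=4.5,interpolation=cv2.INTER_CUBIC)[:472]
b=cv2.resize(s['img'][170:290,315:435,::-1],None,fx=3.3,fy=3.3,interpolation=cv2.INTER_CUBIC)
c=np.zeros((472,a.shape[1]+b.shape[1],3),np.uint8);c[:a.shape[0],:a.shape[1]]=a;c[:b.shape[0],a.shape[1]:]=b
cv2.imwrite('pics/push.png',c);print(c.shape)
E
```

```text
[ 0.66877311 -0.04035251  0.0874262 ] [-14.67348383 -41.09612891  56.21814513] 2.7
(472, 801, 3)
```

View pics/push.png

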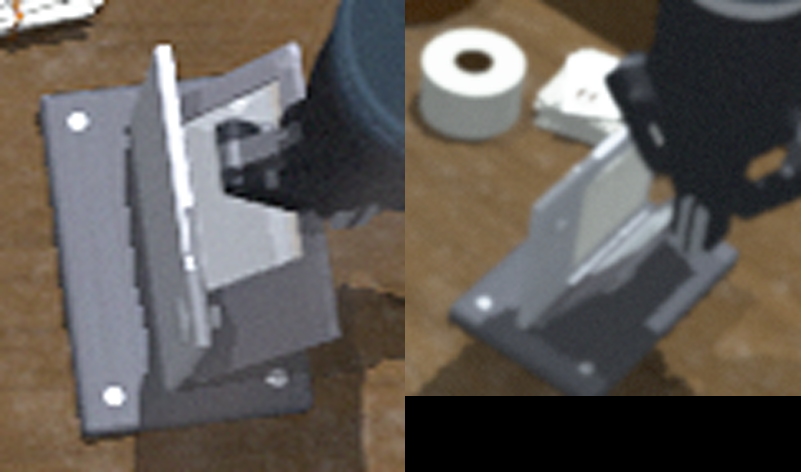

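The tool jammed, with contact force up to 56 N. The leaf's top edge has caught the outward-slanting finger linkage at about (240,150) in the left half. I'll back off and push with the flat sides of the fingers instead, with the tool rolled 90°.

Request:
{"api": "play_rows", "payload": {"rows": [{"x":0,"y":2,"z":0,"roll":0,"hand":0},{"x":0,"y":4,"z":0,"roll":0,"hand":0},{"x":0,"y":7,"z":0,"hand":0,"roll":0.1},{"x":0,"y":7,"z":0,"hand":0,"roll":0.25},{"x":0,"y":7,"z":0,"hand":0,"roll":0.4}]}}

```text
time: 3.3
tool_pos: [0.6731, -0.0927, 0.0805]
eef_rot: [-0.0, 0.989, -0.151, 0.002]
contact_force: [-0.3, 0.3, -0.1]
width: 0.0
gripper_force: 0.0
```

Request:
{"api": "play_rows", "payload": {"rows": [{"x":0,"y":0,"z":0,"roll":0.15,"hand":0},{"x":0,"y":0,"z":0,"roll":0.3,"hand":0},{"x":0,"y":0,"z":0,"hand":0,"roll":0.45},{"x":0,"y":0,"z":0,"hand":0,"roll":0.6},{"x":0,"y":0,"z":0,"hand":0,"roll":0.75}]}}

```text
time: 3.8
tool_pos: [0.6732, -0.0905, 0.0804]
eef_rot: [-0.001, 0.865, -0.501, 0.001]
contact_force: [-0.2, -0.1, 0.3]
width: -0.0002
gripper_force: 0.0
```

Request:
{"api": "play_rows", "payload": {"rows": [{"x":0,"y":0,"z":0,"roll":0.15,"hand":0},{"x":0,"y":0,"z":0,"roll":0.3,"hand":0},{"x":0,"y":0,"z":0,"hand":0,"roll":0.42},{"x":0,"y":0,"z":0,"hand":0,"roll":0.42}]}}

```text
time: 4.2
tool_pos: [0.6731, -0.0902, 0.0799]
eef_rot: [-0.001, 0.744, -0.668, 0.001]
contact_force: [0.2, 0.4, -0.4]
width: -0.0001
gripper_force: 0.0
```

Request:
{"api": "play_rows", "payload": {"rows": [{"x":-2,"y":0,"z":0,"roll":0,"hand":0},{"x":-4,"y":0,"z":0,"roll":0,"hand":0},{"x":-5,"y":0,"z":0,"hand":0,"roll":0},{"x":-5.3,"y":0,"z":0,"hand":0,"roll":0}]}}

```text
time: 4.6
tool_pos: [0.6668, -0.0379, 0.0789]
eef_rot: [-0.001, 0.745, -0.667, 0.0]
contact_force: [-0.1, -0.3, 0.7]
width: -0.0002
gripper_force: 0.0
```

Free motion with no jam. Continuing.

Request:
{"api": "play_rows", "payload": {"rows": [{"x":-0.7,"y":0,"z":0,"roll":0,"hand":0},{"x":-1.4,"y":0,"z":0,"roll":0,"hand":0},{"x":-1.9,"y":0,"z":0,"hand":0,"roll":0},{"x":-2.2,"y":0,"z":0,"hand":0,"roll":0},{"x":-2.2,"y":0,"z":0,"hand":0,"roll":0}]}}

```text
time: 5.1
tool_pos: [0.6639, -0.0177, 0.0781]
eef_rot: [0.0, 0.743, -0.669, -0.0]
contact_force: [0.2, 0.7, -0.2]
width: 0.0002
gripper_force: 0.0
```

```bash
python3 - <<'E'
from h import *
from workcell import ctrl, optics
d=optics.snapshot('top'); s=optics.snapshot('scene')
a=cv2.resize(d['img'][90:195,290:380,::-1],None,fx=4.5,fy=4.5,interpolation=cv2.INTER_CUBIC)[:472]
b=cv2.resize(s['img'][170:290,315:435,::-1],None,fx=3.3,fy=3.3,interpolation=cv2.INTER_CUBIC)
c=np.zeros((472,a.shape[1]+b.shape[1],3),np.uint8);c[:a.shape[0],:a.shape[1]]=a;c[:b.shape[0],a.shape[1]:]=b
cv2.imwrite('pics/push2.png',c[:,:800])
E
```

```text
(no output)
```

View pics/push2.png

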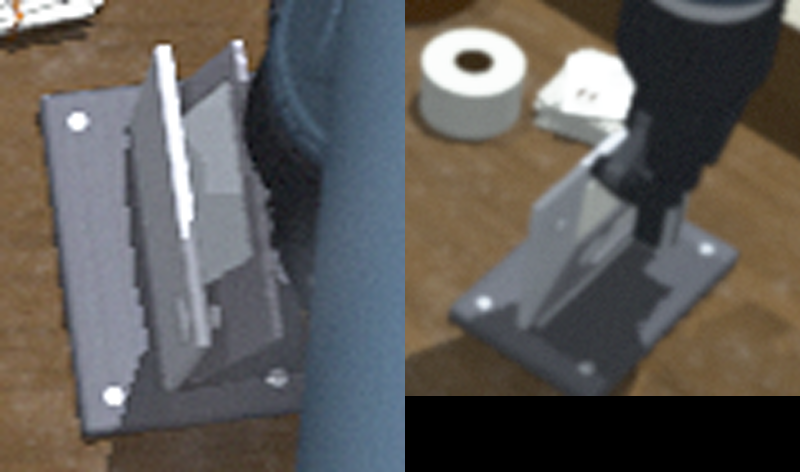

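The leaf is following the fingers. In the left half its top edge is about 75 px from the plate, or roughly 28 mm, so the angle is about 0.25. I'll creep on until the force rises.

Request:
{"api": "play_rows", "payload": {"rows": [{"x":-0.3,"y":0,"z":0,"roll":0,"hand":0},{"x":-0.6,"y":0,"z":0,"roll":0,"hand":0},{"x":-0.6,"y":0,"z":0,"hand":0,"roll":0}]}}

```text
time: 5.5
tool_pos: [0.6634, -0.0118, 0.0782]
eef_rot: [-0.0, 0.743, -0.669, -0.0]
contact_force: [0.0, 0.5, 0.5]
width: -0.0003
gripper_force: 0.0
```

Request:
{"api": "play_rows", "payload": {"rows": [{"x":-0.2,"y":0,"z":0,"roll":0,"hand":0},{"x":-0.2,"y":0,"z":0,"hand":0,"roll":0}]}}

```text
time: 5.7
tool_pos: [0.6632, -0.0101, 0.0783]
eef_rot: [-0.0, 0.743, -0.669, -0.0]
contact_force: [0.8, -1.1, 0.1]
width: -0.0001
gripper_force: 0.0
```

Request:
{"api": "play_rows", "payload": {"rows": [{"x":-0.2,"y":0,"z":0,"roll":0,"hand":0},{"x":-0.2,"y":0,"z":0,"hand":0,"roll":0}]}}

```text
time: 5.9
tool_pos: [0.663, -0.0081, 0.0783]
eef_rot: [-0.0, 0.743, -0.669, -0.0]
contact_force: [0.2, 0.3, 0.3]
width: -0.0001
gripper_force: 0.1
```

Request:
{"api": "play_rows", "payload": {"rows": [{"x":-0.15,"y":0,"z":0,"roll":0,"hand":0},{"x":-0.15,"y":0,"z":0,"hand":0,"roll":0}]}}

```text
time: 6.1
tool_pos: [0.6628, -0.0067, 0.0783]
eef_rot: [-0.0, 0.743, -0.669, -0.0]
contact_force: [0.8, 0.4, 0.7]
width: -0.0004
gripper_force: 0.1
```

Request:
{"api": "play_rows", "payload": {"rows": [{"x":3,"y":0,"z":0,"roll":0,"hand":0},{"x":5,"y":0,"z":-2,"roll":0,"hand":0},{"x":5,"y":0,"z":-6,"hand":0,"roll":0},{"x":5,"y":0,"z":-10,"hand":0,"roll":0},{"x":5,"y":0,"z":-15,"hand":0,"roll":0}]}}

```text
time: 6.6
tool_pos: [0.6669, -0.0565, 0.2284]
eef_rot: [0.001, 0.743, -0.669, -0.001]
contact_force: [0.5, 1.6, 0.3]
width: 0.0
gripper_force: 0.0
```

Request:
{"api": "play_rows", "payload": {"rows": [{"x":-3.2,"y":2,"z":0,"roll":-0.13,"hand":8.5},{"x":-6.4,"y":4,"z":0,"roll":-0.26,"hand":8.5},{"x":-9.6,"y":6,"z":0,"hand":8.5,"roll":-0.4},{"x":-12.8,"y":8,"z":0,"hand":8.5,"roll":-0.53},{"x":-16,"y":10,"z":0,"hand":8.5,"roll":-0.66}]}}

```text
time: 7.1
tool_pos: [0.5507, 0.0932, 0.2284]
eef_rot: [-0.0, 0.921, -0.39, -0.0]
contact_force: [0.3, 0.9, 0.8]
width: 0.0727
gripper_force: 0.0
```

Request:
{"api": "play_rows", "payload": {"rows": [{"x":-3.8,"y":-0.4,"z":0,"roll":-0.13,"hand":8.5},{"x":-7.6,"y":-0.8,"z":0,"roll":-0.26,"hand":8.5},{"x":-11.4,"y":-1.2,"z":0,"hand":8.5,"roll":-0.4},{"x":-15.2,"y":-1.6,"z":0,"hand":8.5,"roll":-0.53},{"x":-18.8,"y":-1.9,"z":0,"hand":8.5,"roll":-0.667}]}}

```text
time: 7.6
tool_pos: [0.4341, 0.2422, 0.2285]
eef_rot: [-0.0, 0.998, -0.067, 0.0]
contact_force: [0.1, 0.6, 0.7]
width: 0.085
gripper_force: 0.0
```

```bash
python3 - <<'E'
from h import *
from workcell import ctrl, optics
import pickle
st=ctrl.sense();print(st['tool_pos'],st['eef_rot'],st['width'],st['contact_force'])
w=optics.snapshot('wrist'); d=optics.snapshot('top'); pickle.dump((st,w,d),open('w.pkl','wb'))
a=d['img'][85:200,285:385,::-1]; a=cv2.resize(a,None,fx=2.4,fy=2.4,interpolation=cv2.INTER_CUBIC)
c=np.zeros((420,800,3),np.uint8); c[:,:560]=w['img'][:,:,::-1]; c[:a.shape[0],560:]=a[:420,:240]
cv2.imwrite('pics/w1.png',c); print(w['intrinsics'],w['hand_eye'])
E
```

```text
[0.43412983 0.24216208 0.22846749] [-2.39636526e-04  9.97781549e-01 -6.65726850e-02  2.20035024e-05] 0.08500355219184497 [0.09180174 0.55367099 0.65830661]
[[363.5052459    0.         277.89633886]
 [  0.         363.5052459  206.38332529]
 [  0.           0.           1.        ]] [[ 5.56725165e-04 -9.57259907e-01 -2.89228563e-01  7.27798453e-02]
 [ 9.99998858e-01  1.26656188e-04  1.50566609e-03 -1.06747123e-03]
 [-1.40468119e-03 -2.89229071e-01  9.57258884e-01 -1.33494374e-01]
 [ 0.00000000e+00  0.00000000e+00  0.00000000e+00  1.00000000e+00]]
```

View pics/w1.png

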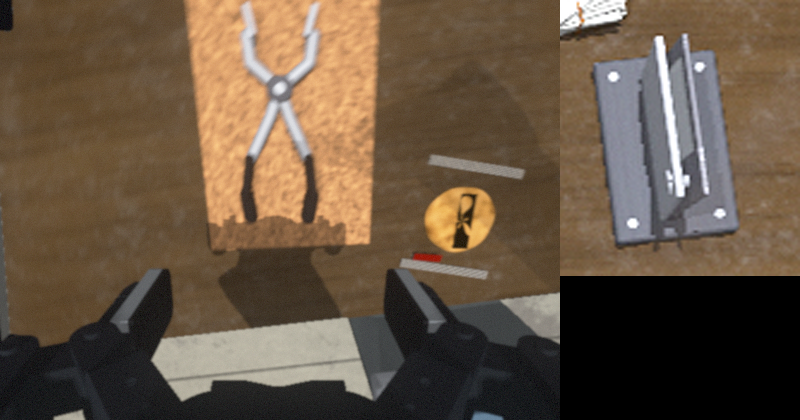

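The pliers lie nearly straight in the wrist view: pivot at (280,88), handle ends at (250,220) and (309,220). In the inset the leaf stands about 27 px from the plate, just short of the stud.

```bash
python3 - <<'E'
from h import *
import pickle
st,w,d=pickle.load(open('w.pkl','rb'))
q=st['eef_rot'];Rt=R.from_quat([q[1],q[2],q[3],q[0]]).as_matrix();p=np.array(st['tool_pos']);H=w['hand_eye'];K=w['intrinsics']
def wb(px,z):
    o=p+Rt@H[:3,3]; r=Rt@H[:3,:3]@np.linalg.inv(K)@np.array([*px,1.]); return o+r*(z-o[2])/r[2]
pv=wb((280,88),.033); e=(wb((250,220),.033)+wb((309,220),.033))/2; j=(wb((247,5),.027)+wb((316,5),.027))/2
u=j-e;u[2]=0;u/=np.linalg.norm(u);print(pv,e,j,'yaw',np.arctan2(u[1],u[0]))
g=pv-.08*u;print('grip',g);dl=g-p;dl[2]=0;print('tool shift cm',Rt.T@dl*100,'toolyaw',np.arctan2(Rt[1,0],Rt[0,0]))
E
```

```text
[0.51310527 0.23045921 0.033     ] [0.39415449 0.24661312 0.033     ] [0.57759896 0.22067202 0.027     ] yaw -0.1404797738100892
grip [0.43389336 0.24166066 0.033     ]
tool shift cm [-1.67759657e-02  5.28393845e-02 -2.56244766e-05] toolyaw -0.13324392183336026
```

Request:
{"api": "play_rows", "payload": {"rows": [{"x":0,"y":0,"z":5,"roll":0,"hand":8.5},{"x":0,"y":0,"z":10,"roll":0,"hand":8.5},{"x":0,"y":0,"z":15,"hand":8.5,"roll":0},{"x":0,"y":0,"z":18.5,"hand":8.5,"roll":0},{"x":0,"y":0,"z":20,"hand":8.5,"roll":0}]}}

```text
time: 8.2
tool_pos: [0.4338, 0.2391, 0.0251]
eef_rot: [0.002, 0.998, -0.07, -0.002]
contact_force: [-0.2, -0.1, 0.1]
width: 0.085
gripper_force: 0.0
```

Request:
{"api": "play_rows", "payload": {"rows": [{"x":0,"y":0,"z":1,"roll":0,"hand":8.5},{"x":0,"y":0,"z":2,"roll":0,"hand":8.5},{"x":0,"y":0,"z":2,"roll":0,"hand":8.5}]}}

```text
time: 8.5
tool_pos: [0.4355, 0.2405, 0.0079]
eef_rot: [0.0, 0.998, -0.07, -0.0]
contact_force: [-0.2, 0.2, 0.4]
width: 0.085
gripper_force: 0.0
```

Request:
{"api": "play_rows", "payload": {"rows": [{"x":0,"y":0,"z":0,"roll":0,"hand":7.0},{"x":0,"y":0,"z":0,"roll":0,"hand":6.2},{"x":0,"y":0,"z":0,"roll":0,"hand":6.0},{"x":0,"y":0,"z":0,"roll":0,"hand":6.0},{"x":0,"y":0,"z":0,"roll":0,"hand":6.0}], "grip_force": 60}}

```text
time: 9.0
tool_pos: [0.4365, 0.2417, 0.01]
eef_rot: [-0.001, 0.998, -0.07, 0.001]
contact_force: [-1.6, -0.6, 9.7]
width: 0.06
gripper_force: 9.0
```

The fingertips touched the mat lightly (10 N), and the grip holds at 60 mm. Next I lift.

Request:
{"api": "play_rows", "payload": {"rows": [{"x":0,"y":0,"z":-0.5,"roll":0,"hand":6.0},{"x":0,"y":0,"z":-2,"roll":0,"hand":6.0},{"x":0,"y":0,"z":-4.5,"roll":0,"hand":6.0},{"x":0,"y":0,"z":-7,"roll":0,"hand":6.0},{"x":0,"y":0,"z":-7,"roll":0,"hand":6.0}]}}

```text
time: 9.5
tool_pos: [0.4376, 0.242, 0.082]
eef_rot: [-0.002, 0.998, -0.07, 0.002]
contact_force: [1.5, -0.0, -1.5]
width: 0.0604
gripper_force: 5.9
```

Request:
{"api": "play_rows", "payload": {"rows": [{"x":0.5,"y":2.5,"z":0,"roll":0,"hand":6.0},{"x":1,"y":6,"z":0,"roll":-0.05,"hand":6.0},{"x":1.5,"y":10,"z":0,"roll":-0.1,"hand":6.0},{"x":2,"y":14,"z":0,"roll":-0.18,"hand":6.0},{"x":2.5,"y":18,"z":0,"roll":-0.244,"hand":6.0}]}}

```text
time: 10.0
tool_pos: [0.4349, 0.0576, 0.0785]
eef_rot: [0.0, 0.999, 0.054, 0.0]
contact_force: [0.1, -0.2, -1.1]
width: 0.0601
gripper_force: 5.9
```

Request:
{"api": "play_rows", "payload": {"rows": [{"x":-0.3,"y":3,"z":0,"roll":0,"hand":6.0},{"x":-0.7,"y":5,"z":0,"roll":0,"hand":6.0},{"x":-0.8,"y":6,"z":0,"roll":0,"hand":6.0},{"x":-0.8,"y":6,"z":0,"roll":0,"hand":6.0}]}}

```text
time: 10.4
tool_pos: [0.4335, -0.0025, 0.0784]
eef_rot: [0.0, 0.999, 0.051, 0.0]
contact_force: [-0.2, 0.5, -1.8]
width: 0.06
gripper_force: 5.9
```

```bash
python3 - <<'E'
from h import *
from workcell import ctrl, optics
import pickle
st=ctrl.sense();print(st['tool_pos'],st['eef_rot'],st['width'])
w=optics.snapshot('wrist'); d=optics.snapshot('top'); s=optics.snapshot('scene'); pickle.dump((st,w,d,s),open('w2.pkl','wb'))
a=cv2.resize(w['img'][0:150,180:380,::-1],None,fx=4,fy=4,interpolation=cv2.INTER_CUBIC)
cv2.imwrite('pics/w2.png',a)
E
```

```text
[ 0.43349397 -0.00247199  0.07841953] [1.49359370e-04 9.98686162e-01 5.12437950e-02 2.20752830e-05] 0.06003816350867481
```

View pics/w2.png

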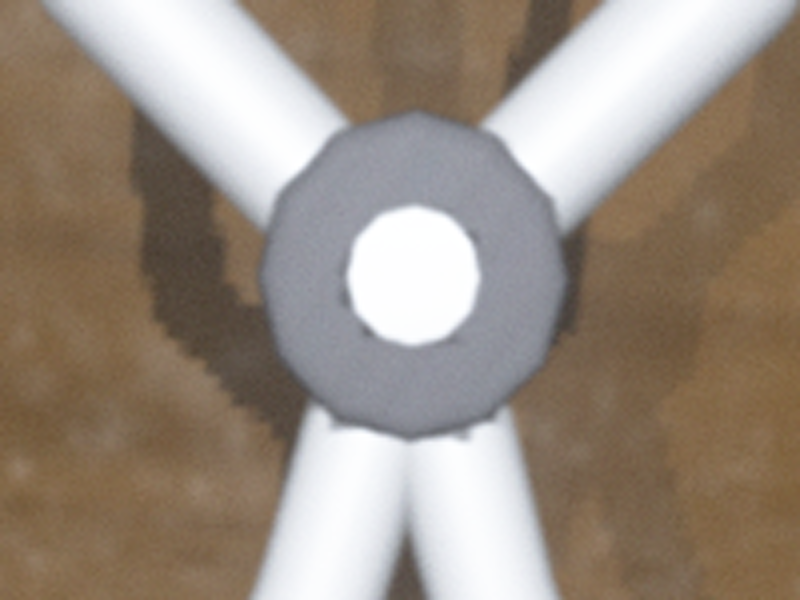

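The wrist view sees only the pivot, at (283.5,69) in full-image pixels. The top view should show jaws and stud together.

```bash
python3 - <<'E'
from h import *
import pickle
st,w,d,s=pickle.load(open('w2.pkl','rb'))
a=cv2.resize(d['img'][90:230,270:380,::-1],None,fx=4.2,fy=4.2,interpolation=cv2.INTER_CUBIC)
b=cv2.resize(s['img'][190:310,300:400,::-1],None,fx=3.3,fy=3.3,interpolation=cv2.INTER_CUBIC)
c=np.zeros((a.shape[0],a.shape[1]+b.shape[1],3),np.uint8);c[:,:a.shape[1]]=a;c[:b.shape[0],a.shape[1]:]=b
print(c.shape);cv2.imwrite('pics/t2.png',c[:,:800])
q=st['eef_rot'];Rt=R.from_quat([q[1],q[2],q[3],q[0]]).as_matrix();p=np.array(st['tool_pos']);H=w['hand_eye'];K=w['intrinsics']
for z in (.095,.1,.105):
    o=p+Rt@H[:3,3]; r=Rt@H[:3,:3]@np.linalg.inv(K)@np.array([283.5,68.8,1.]); X=o+r*(z-o[2])/r[2]; print('pivot in tool',z,Rt.T@(X-p))
E
```

```text
(588, 792, 3)
pivot in tool 0.095 [ 0.08102516  0.00061299 -0.01657796]
pivot in tool 0.1 [ 0.08068411  0.00053478 -0.02157799]
pivot in tool 0.105 [ 0.08034306  0.00045657 -0.02657803]
```

View pics/t2.png

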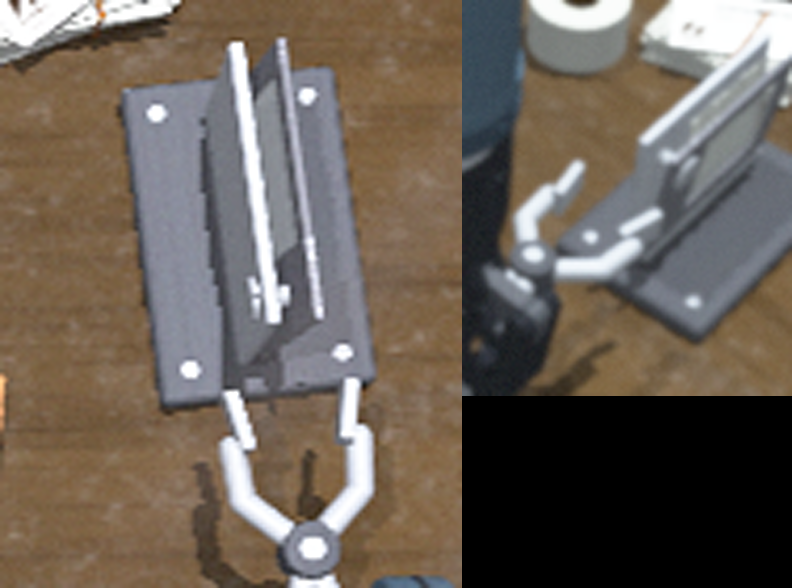

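The crop shows the jaw tips at (232,393) and (352,382), the pivot at (313,548), the plate's near end at (273,320) and the leaf's near end at (320,316).

```bash
python3 - <<'E'
from h import *
import pickle
st,w,d,s=pickle.load(open('w2.pkl','rb'))
A=lambda u,v:(270+u/4.2,90+v/4.2)
f=back(d,A(238,44),.105);n=back(d,A(273,322),.105);u=(f-n)/np.linalg.norm(f-n);v=np.array([-u[1],u[0],0]);print(f,n,np.linalg.norm(f-n),np.arctan2(u[1],u[0]))
mid=(f+n)/2
def loc(X): return (X-mid)@u,(X-mid)@v
for nm,p,z in [('tipL',(232,393),.095),('tipR',(352,382),.095),('baseL',(250,446),.095),('baseR',(343,437),.095),('pivot',(313,548),.1),('leafN',(322,317),.104),('leafF',(283,40),.104),('studplate',(252,295),.094)]:
    print(nm,loc(back(d,A(*p),z)))
print('tcp',loc(np.array(st['tool_pos'])))
q=st['eef_rot'];print('yaw',2*np.arctan2(q[2],q[1]))
E
```

```text
[0.72215459 0.03319998 0.105     ] [0.60510234 0.02211754 0.105     ] 0.1175757137791764 0.09439800922894745
tipL (np.float64(-0.08462791153532626), np.float64(0.018812135035301186))
tipR (np.float64(-0.08540813202116357), np.float64(-0.03114974558644132))
baseL (np.float64(-0.10730280260500942), np.float64(0.014117234453248933))
baseR (np.float64(-0.10774415381923479), np.float64(-0.024525772103770545))
pivot (np.float64(-0.1522557577888888), np.float64(-0.005547013861717424))
leafN (np.float64(-0.058689651996573715), np.float64(-0.020453355095197082))
leafF (np.float64(0.058873709815591806), np.float64(-0.01901657066774177))
studplate (np.float64(-0.04456834317042912), np.float64(0.005390639113544143))
tcp (np.float64(-0.23194995484100056), np.float64(-0.008304608493266289))
yaw 0.10253249837882543
```

Geometry agrees: the jaws are centred about 5.5 mm to holder -y, clear of both sides, and the stud is 51 mm ahead. I'll advance.

Request:
{"api": "play_rows", "payload": {"rows": [{"x":1,"y":0.15,"z":0,"roll":0,"hand":6.0},{"x":2,"y":0.15,"z":0,"roll":0,"hand":6.0},{"x":3,"y":0.15,"z":0,"roll":0,"hand":6.0},{"x":3,"y":0.15,"z":0,"roll":0,"hand":6.0}]}}

```text
time: 10.95
tool_pos: [0.466, 0.0009, 0.0785]
eef_rot: [-0.0, 0.999, 0.053, 0.001]
contact_force: [-0.5, 0.9, -2.0]
width: 0.0603
gripper_force: 5.9
```

Request:
{"api": "play_rows", "payload": {"rows": [{"x":0.7,"y":0,"z":0,"roll":0,"hand":6.0},{"x":1.4,"y":0,"z":0,"roll":0,"hand":6.0},{"x":2.1,"y":0,"z":0,"roll":0,"hand":6.0},{"x":2.1,"y":0,"z":0,"roll":0,"hand":6.0}]}}

```text
time: 11.35
tool_pos: [0.4858, 0.0026, 0.0784]
eef_rot: [-0.0, 0.999, 0.052, 0.001]
contact_force: [0.5, 0.3, -1.9]
width: 0.06
gripper_force: 5.9
```

```bash
python3 - <<'E'
from h import *
from workcell import ctrl, optics
import pickle
st=ctrl.sense();print(st['tool_pos'],st['contact_force'])
d=optics.snapshot('top'); s=optics.snapshot('scene')
a=cv2.resize(d['img'][90:230,270:380,::-1],None,fx=4.2,fy=4.2,interpolation=cv2.INTER_CUBIC)
b=cv2.resize(s['img'][190:310,300:400,::-1],None,fx=3.3,fy=3.3,interpolation=cv2.INTER_CUBIC)
c=np.zeros((a.shape[0],a.shape[1]+b.shape[1],3),np.uint8);c[:,:a.shape[1]]=a;c[:b.shape[0],a.shape[1]:]=b
cv2.imwrite('pics/t3.png',c)
E
```

```text
[0.48581574 0.00259249 0.07842917] [ 0.48775744  0.26542997 -1.91065297]
```

View pics/t3.png

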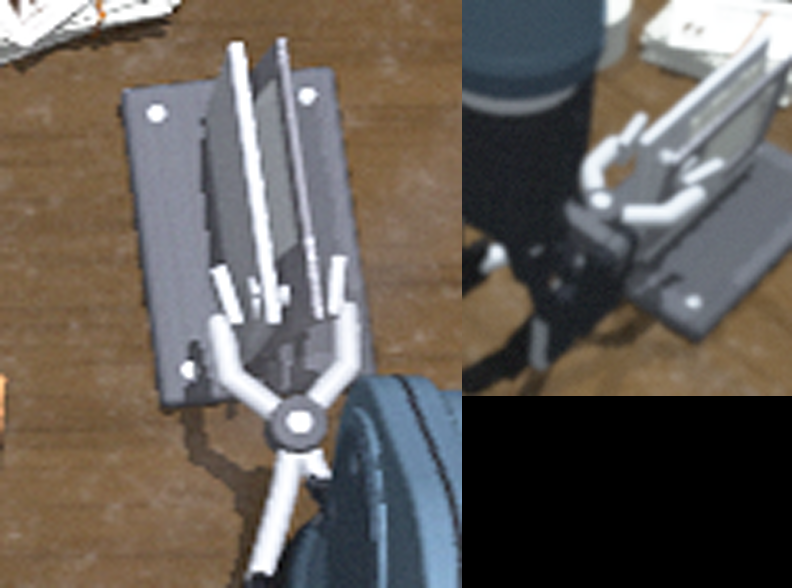

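The jaws straddle stud and leaf evenly and clear of both. I'll squeeze, shifting 3–4 mm toward the plate side and raising slightly to offset the swing of the pads.

Request:
{"api": "play_rows", "payload": {"rows": [{"x":0,"y":-0.1,"z":0,"roll":0,"hand":5.4},{"x":0,"y":-0.2,"z":-0.1,"roll":0,"hand":4.8},{"x":0,"y":-0.3,"z":-0.2,"roll":0,"hand":4.2},{"x":0,"y":-0.35,"z":-0.2,"roll":0,"hand":4.0},{"x":0,"y":-0.35,"z":-0.2,"roll":0,"hand":4.0}], "grip_force": 60}}

```text
time: 11.95
tool_pos: [0.4831, 0.0054, 0.0801]
eef_rot: [0.0, 0.999, 0.052, -0.001]
contact_force: [-3.7, -3.5, -0.3]
width: 0.0402
gripper_force: 11.3
```

Request:
{"api": "play_rows", "payload": {"rows": [{"x":0,"y":0,"z":-0.1,"roll":0,"hand":3.6},{"x":0,"y":0,"z":-0.2,"roll":0,"hand":3.2},{"x":0,"y":0,"z":-0.2,"roll":0,"hand":2.8},{"x":0,"y":0,"z":-0.2,"roll":0,"hand":2.7},{"x":0,"y":0,"z":-0.2,"roll":0,"hand":2.7}]}}

```text
time: 12.45
tool_pos: [0.4841, 0.0065, 0.0823]
eef_rot: [-0.0, 0.999, 0.053, 0.0]
contact_force: [-2.4, 2.2, -1.7]
width: 0.0277
gripper_force: 17.0
```

Pad force is 17 N at 27.7 mm, which matches a shut stud (expected 28 mm). I'll press a little more, and check the leaf's far edge numerically in the top image.

Request:
{"api": "play_rows", "payload": {"rows": [{"x":0,"y":0,"z":0,"roll":0,"hand":2.5},{"x":0,"y":0,"z":0,"roll":0,"hand":2.5},{"x":0,"y":0,"z":0,"roll":0,"hand":2.5}]}}

```text
time: 12.75
tool_pos: [0.484, 0.0062, 0.0823]
eef_rot: [-0.0, 0.999, 0.053, -0.0]
contact_force: [-2.1, 2.9, -0.7]
width: 0.0256
gripper_force: 26.0
```

```bash
python3 - <<'E'
from h import *
from workcell import optics
import pickle
d0=pickle.load(open('w2.pkl','rb'))[2]; d=optics.snapshot('top')
for r in (104,112,120): print(d0['img'][r,318:348].mean(1).astype(int)); print(d['img'][r,318:348].mean(1).astype(int))
E
```

```text
[101 104 105 100  96 110 117 224 255 255 239  76  86  90  90  93  93  91
 152 208 168  87  92  89  87  86  88  92  86  90]
[ 98 102 107 102  94 110 118 224 255 255 231 175 251 216  80  83  85  85
  83  89  97  95  95  90  89  84  90  92  91  89]
[147 145 129 120 122 119 119 116 212 255 255 235  65 105 138 148 150 133
  90 121 181 173 117 224 255 255 252 181 138 141]
[143 146 131 116 120 123 121 115 215 255 255 231 127 192 169 143 140 144
 145 144 144 146 125 224 255 255 251 183 142 142]
[125 106 115 119 120 121 123 120 112 210 255 255 226 134 140 141 143 142
 133 103 119 183 186 122 123 124 122 123 133 140]
[128 100 116 123 121 121 123 120 111 205 255 255 212 126 192 157 111 125
 127 127 126 125 135 143 143 142 143 141 138 138]
```

The leaf's edge moved from column 337 to 331, flush with the plate, so it's shut. Now open the jaws and back out.

Request:
{"api": "play_rows", "payload": {"rows": [{"x":0,"y":0,"z":0,"roll":0,"hand":3.5},{"x":0,"y":0,"z":0.2,"roll":0,"hand":4.5},{"x":0,"y":0,"z":0.3,"roll":0,"hand":5.5},{"x":0,"y":0,"z":0.4,"roll":0,"hand":6.0},{"x":0,"y":0,"z":0.4,"roll":0,"hand":6.0}]}}

```text
time: 13.3
tool_pos: [0.4842, 0.0057, 0.0782]
eef_rot: [0.0, 0.999, 0.052, 0.0]
contact_force: [0.3, -0.2, -1.7]
width: 0.0602
gripper_force: 5.9
```

Request:
{"api": "play_rows", "payload": {"rows": [{"x":-1,"y":0,"z":0,"roll":0,"hand":6.0},{"x":-2.5,"y":0,"z":0,"roll":0,"hand":6.0},{"x":-4,"y":0,"z":0,"roll":0,"hand":6.0},{"x":-5.5,"y":0,"z":0,"roll":0,"hand":6.0},{"x":-6,"y":0,"z":0,"roll":0,"hand":6.0}]}}

```text
time: 13.8
tool_pos: [0.4219, -0.0008, 0.0781]
eef_rot: [0.0, 0.999, 0.052, -0.001]
contact_force: [-0.6, 0.2, -2.0]
width: 0.0605
gripper_force: 5.9
```

```bash
python3 - <<'E'
from h import *
from workcell import optics,ctrl
import pickle
st=ctrl.sense(); w=optics.snapshot('wrist'); d=optics.snapshot('top'); s=optics.snapshot('scene')
a=cv2.resize(d['img'][90:230,270:380,::-1],None,fx=3,fy=3,interpolation=cv2.INTER_CUBIC)
b=cv2.resize(s['img'][190:310,290:410,::-1],None,fx=2.0,fy=2.0,interpolation=cv2.INTER_CUBIC)
e=cv2.resize(w['img'][:200,180:380,::-1],None,fx=1.1,fy=1.1)
c=np.zeros((460,800,3),np.uint8);c[:a.shape[0],:330]=a;c[:240,330:570]=b;c[240:460,330:550]=e
cv2.imwrite('pics/t4.png',c); print(st['tool_pos'],st['width'],st['gripper_force'],st['eef_rot'])
E
```

```text
[ 0.42191754 -0.0007574   0.07814788] 0.060478791644242864 5.917589608579874 [ 2.47999644e-05  9.98634672e-01  5.22257292e-02 -1.12407202e-03]
```

View pics/t4.png

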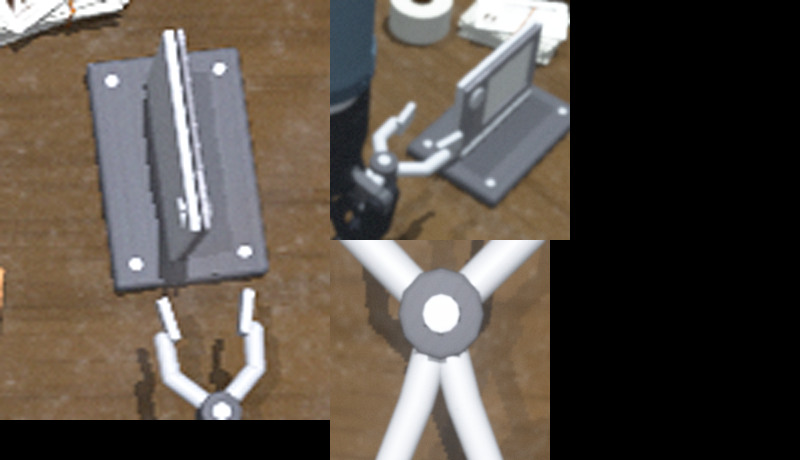

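The stud is closed: the leaf is flush against the plate at (190,130), and the pliers are still level with the pivot at (221,411). I'll take them back to the mat.

Request:
{"api": "play_rows", "payload": {"rows": [{"x":0.5,"y":-3,"z":0,"roll":0,"hand":6.0},{"x":1.2,"y":-7,"z":0,"roll":0.05,"hand":6.0},{"x":2,"y":-11,"z":0,"roll":0.1,"hand":6.0},{"x":2.7,"y":-15,"z":0,"roll":0.15,"hand":6.0},{"x":3.3,"y":-19,"z":0,"roll":0.24,"hand":6.0}]}}

```text
time: 14.45
tool_pos: [0.4384, 0.1943, 0.0785]
eef_rot: [-0.0, 0.998, -0.069, 0.001]
contact_force: [0.5, 0.2, -1.6]
width: 0.0601
gripper_force: 5.9
```

Request:
{"api": "play_rows", "payload": {"rows": [{"x":-0.4,"y":-2.5,"z":0,"roll":0,"hand":6.0},{"x":-0.8,"y":-4.6,"z":1,"roll":0,"hand":6.0},{"x":-0.8,"y":-4.6,"z":3,"roll":0,"hand":6.0},{"x":-0.8,"y":-4.6,"z":5,"roll":0,"hand":6.0},{"x":-0.8,"y":-4.6,"z":6,"roll":0,"hand":6.0}]}}

```text
time: 14.95
tool_pos: [0.4355, 0.239, 0.0169]
eef_rot: [0.0, 0.998, -0.067, -0.0]
contact_force: [-0.9, -0.9, -1.5]
width: 0.0598
gripper_force: 5.9
```

Request:
{"api": "play_rows", "payload": {"rows": [{"x":0,"y":0,"z":0.3,"roll":0,"hand":6.0},{"x":0,"y":0,"z":0.6,"roll":0,"hand":6.0},{"x":0,"y":0,"z":0.6,"roll":0,"hand":6.0}]}}

```text
time: 15.25
tool_pos: [0.4361, 0.2388, 0.0126]
eef_rot: [-0.0, 0.998, -0.068, 0.0]
contact_force: [1.1, -0.4, -1.8]
width: 0.0599
gripper_force: 5.9
```

Request:
{"api": "play_rows", "payload": {"rows": [{"x":0,"y":0,"z":0.15,"roll":0,"hand":6.0},{"x":0,"y":0,"z":0.25,"roll":0,"hand":6.0},{"x":0,"y":0,"z":0.25,"roll":0,"hand":6.0}]}}

```text
time: 15.55
tool_pos: [0.4361, 0.2389, 0.0103]
eef_rot: [-0.0, 0.998, -0.068, 0.0]
contact_force: [0.2, 0.9, 1.4]
width: 0.0601
gripper_force: 6.1
```

Touchdown. I'll release slowly, then rise.

Request:
{"api": "play_rows", "payload": {"rows": [{"x":0,"y":0,"z":0,"roll":0,"hand":6.4},{"x":0,"y":0,"z":0,"roll":0,"hand":6.8},{"x":0,"y":0,"z":0,"roll":0,"hand":7.5},{"x":0,"y":0,"z":0,"roll":0,"hand":8.5},{"x":0,"y":0,"z":0,"roll":0,"hand":8.5}]}}

```text
time: 16.05
tool_pos: [0.4357, 0.2387, 0.0098]
eef_rot: [-0.0, 0.998, -0.068, 0.0]
contact_force: [-0.7, 0.1, 0.7]
width: 0.085
gripper_force: 0.0
```

Request:
{"api": "play_rows", "payload": {"rows": [{"x":0,"y":0,"z":-1,"roll":0,"hand":8.5},{"x":0,"y":0,"z":-3,"roll":0,"hand":8.5},{"x":0,"y":0,"z":-7,"roll":0,"hand":8.5},{"x":0,"y":0,"z":-12,"roll":0,"hand":8.5},{"x":0,"y":0,"z":-17,"roll":0,"hand":8.5}]}}

```text
time: 16.55
tool_pos: [0.4351, 0.2383, 0.182]
eef_rot: [0.0, 0.998, -0.068, -0.0]
contact_force: [0.9, 0.9, -0.3]
width: 0.085
gripper_force: 0.0
```

Request:
{"api": "play_rows", "payload": {"rows": [{"x":0,"y":0,"z":-4,"roll":0,"hand":8.5},{"x":0,"y":0,"z":-5,"roll":0,"hand":8.5},{"x":0,"y":0,"z":-5,"roll":0,"hand":8.5},{"x":0,"y":0,"z":-5,"roll":0,"hand":8.5}]}}

```text
time: 16.95
tool_pos: [0.4348, 0.2383, 0.2289]
eef_rot: [0.0, 0.998, -0.067, -0.001]
contact_force: [0.5, -0.2, -0.4]
width: 0.0849
gripper_force: 0.0
```

```bash
python3 - <<'E'
from h import *
from workcell import optics,ctrl
import pickle
st0,w0,_=pickle.load(open('w.pkl','rb')); st=ctrl.sense(); w=optics.snapshot('wrist'); d=optics.snapshot('top')
print(st['tool_pos'],st['width'],st['contact_force'])
def wb(st,w,px,z):
    q=st['eef_rot'];Rt=R.from_quat([q[1],q[2],q[3],q[0]]).as_matrix();p=np.array(st['tool_pos']);H=w['hand_eye'];K=w['intrinsics']
    o=p+Rt@H[:3,3]; r=Rt@H[:3,:3]@np.linalg.inv(K)@np.array([*px,1.]); return o+r*(z-o[2])/r[2]
# find the pivot by matching the earlier wrist patch; handles likewise
for nm,(x,y,h) in {'pivot':(280,88,16),'handleL':(250,205,18),'handleR':(309,205,18)}.items():
    m=cv2.matchTemplate(w['img'],w0['img'][y-h:y+h,x-h:x+h],cv2.TM_CCOEFF_NORMED);_,sc,_,l=cv2.minMaxLoc(m)
    print(nm,round(sc,2),wb(st,w,(l[0]+h,l[1]+h),.033),wb(st0,w0,(x,y),.033))
for r in (104,112,120): print(d['img'][r,322:342].mean(1).astype(int))
E
```

```text
[0.43478581 0.23830817 0.22886593] 0.08494111791491164 [ 0.49423861 -0.17842939 -0.36806242]
pivot 0.94 [0.51357079 0.22707213 0.033     ] [0.51310527 0.23045921 0.033     ]
handleL 0.98 [0.41421765 0.26996235 0.033     ] [0.41268468 0.2722631  0.033     ]
handleR 0.98 [0.40572868 0.21484015 0.033     ] [0.40529865 0.21704112 0.033     ]
[ 97 108 117 224 255 255 234 149 238 206  68  86  79  85  87  93  95  91
  91  88]
[117 120 121 116 215 255 255 229 114 180 178 139 144 141 147 143 146 140
 125 226]
[120 122 122 122 118 205 255 255 217 105 175 174 111 124 125 126 127 126
 130 143]
```

The pliers are flat on the mat within 4 mm of where they started, the leaf is still shut, and the arm is clear.

```bash
python3 -c "
from workcell import ctrl
print(ctrl.close_job())"
```

```text
the job is handed in; nothing more can be done
None
```

I handed the job in at about 17 s: the stud is clicked shut with the pliers, the leaf is flush against the back plate, and the pliers lie flat on the cork mat. No verdict came back, and the one risk is my first push on the leaf, where it caught on the finger linkage and the wrist sensor read 41 N sideways and 56 N upward; if that counts as the gripper's body, it is over the 40 N limit.

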